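# Pin the hook straps with drifts and hang up the carving totes

## Robot

A 7-joint arm with a two-finger parallel gripper is mounted at the origin on the work surface. World frame = base frame: x ahead of the robot, y to its left, z up, the work surface at z = 0. Lengths are in m, angles in rad, forces in N, time in s.
With the tool pointing down it reaches from about 0.375 to 0.925 m from the base axis. Payload 3.1 kg.
Tool frame: the origin (TCP) lies between the finger pads; the fingertips stand 19 mm ahead of it and the grasp point (between the pads) is the TCP; z points along the fingers, y is the line along which they close (so a half turn about z gives the same grasp; the last joint's range is limited). The gripper opens to 85 mm and grips with 20 to 120 N. Pads are 22 mm wide; open, the fingers measure 114 mm over their backs; the gripper's body (76 mm by 85 mm) begins 54 mm behind the grasp point. The pads swing forward as they close: fully open they stand 13 mm farther back than shut.
Start: joints at [1.009, 0.383, 0.044, 1.598, -0.018, 1.161, -0.05], TCP at [0.291, -0.581, 0.25] pointing down, gripper open.
Joint ranges: [-2.61, 2.61], [-0.41, 2.15], [-1.48, 1.57], [0, 2.5], [-1.57, 4.71], [0.05, 1.97], [-2.85, 2.85]. Speed limits (rad/s): [2.79, 2.79, 3.14, 3.14, 3.14, 3.14, 3.14].

## Interface

Orientations are given as a unit quaternion [x, y, z, w].
In Python, from bench import move_ptp, movel, move_j, move_gripper, pause, inverse_kinematics, read_camera, camera_params, MotionError, sign_off, look_for, tip_of, read_time_s, read_qpos, read_joint_vel, read_effort, read_eef_pos, read_tcp_rot, read_ft_force, read_ft_torque, read_finger_gap, read_grasp_force gives the robot as it stands. Calls block until the motion is done:
- move_ptp(position, orientation): joint-space move of the TCP to a pose.
- movel(position, orientation=None, speed=0.15): straight line of the TCP; orientation=None keeps the orientation; speed is the mean speed in m/s.
- move_j(angles): joint-space move.
- move_gripper(opening, effort=None): finger opening in m; effort is the grip in N (None keeps the last); returns when the fingers have stopped.
- pause(seconds).
- inverse_kinematics(position, orientation): joint angles nearest the present ones, or None.
- read_camera(name): name is "side" or "top" or "wrist"; returns the picture (384x512x3 uint8, red, green, blue); there is no depth.
- camera_params(name): a dict with "K" (3x3 intrinsics, pixels), "dist_coeffs" ([k1, k2, p1, p2, k3] as OpenCV has them; the pictures are not rectified), "camera_from_world" (4x4, takes a point from world to camera coordinates). Camera axes: x right, y down, z forward; pixel columns grow to the right and rows downward; lengths in m; the calibration is good to about 2 mm. A picture is of the moment at which its call begins: read the wrist's pose just before it. camera_params takes no time and is no camera call; for the wrist camera it gives the pose at the moment of the call.
A pose or a line that the arm cannot do raises MotionError and nothing moves.
- sign_off(): hands the job in; it is judged then, once.
Trained networks look in the newest picture that a camera, given by its name, has taken for a name from the list of things; names that differ only in an ending like _2 or _b are one class to them, and where a whole thing is asked for, a point or a joint stands for the part that bears it (a point fixed in the world has none). Each returns a list of dicts, best first, with "confidence" (0 to 1); they miss things now and then, are a little off and sometimes report something else, mostly with a low value. They report only what shows in the picture. A call takes as long as a camera call.
- look_for(camera, name): "at" ([column, row] in pixels, amid what is visible of it).
- tip_of(camera, name): "at" ([column, row] in pixels: a listed point, or the origin of a listed thing).
Readings, each from a call of its own:
- read_time_s(): time.
- read_qpos(): joint angles.
- read_joint_vel(): joint speeds.
- read_effort(): joint torques, N m.
- read_eef_pos(): TCP position.
- read_tcp_rot(): TCP orientation.
- read_ft_force(): force on the tool from outside, world axes, zero at the start.
- read_ft_torque(): the same for the moment, N m.
- read_finger_gap(): finger opening in m.
- read_grasp_force(): force on a finger pad.
Only numpy, scipy, OpenCV 4.12 (cv2) and the standard library are available. Lean on these libraries where they do the work, as an engineer would, in place of code of your own. Each camera call takes 0.05 s, during which the arm holds its last target. There are 200 camera calls.

## Task

Get the carvers' hook beam ready: push every red-handled drift in the rack through the offset holes of a hook strap and the beam below it, one drift to a strap, fully home until its shoulder sits on the strap and the strap has been drawn into line, and leave it there. Once the drifts are in, hang both wooden totes by the slot in their handle board, each on a hook whose strap is pinned (never on a loose one), hanging free of the bench and of the gripper.

Things in the scene. Friction and masses are not known exactly. Their poses are not given: they have to be found in the camera images.
- beam: timber beam fixed on the bench, 100 mm (x) x 400 mm (y) x 120 mm high, its three blue hooks reaching out on its -x side towards the robot. Origin: centre of its underside
- beam_hole1 (a point): centre of the mouth of beam hole 1, in the beam's top face: 18 mm across, 85 mm deep, vertical; x and y along the beam's own axes. Hole 1 at beam y = +140 mm, 2 at 0, 3 at -140 mm
- strap1: blue hook strap: 84 x 50 x 6 mm plate that slides +-11 mm along its x on the beam (3 N, stays put). Origin: centre of its 18 mm hole, underside (beam top); x points to the far side. Hook: level flat bar, 30 mm wide, 10 mm thick, top at z 8 mm, out to an upturned tip at x -183 to -189 mm; a stop plate at x -82 to -88 mm; both rise to z 20-22 mm. Over beam hole 1; starts 5-7.5 mm off it
- beam_hole2 (a point): centre of the mouth of beam hole 2, in the beam's top face: 18 mm across, 85 mm deep, vertical; x and y along the beam's own axes. Hole 1 at beam y = +140 mm, 2 at 0, 3 at -140 mm
- strap2: blue hook strap: 84 x 50 x 6 mm plate that slides +-11 mm along its x on the beam (3 N, stays put). Origin: centre of its 18 mm hole, underside (beam top); x points to the far side. Hook: level flat bar, 30 mm wide, 10 mm thick, top at z 8 mm, out to an upturned tip at x -183 to -189 mm; a stop plate at x -82 to -88 mm; both rise to z 20-22 mm. Over beam hole 2; starts 5-7.5 mm off it
- beam_hole3 (a point): centre of the mouth of beam hole 3, in the beam's top face: 18 mm across, 85 mm deep, vertical; x and y along the beam's own axes. Hole 1 at beam y = +140 mm, 2 at 0, 3 at -140 mm
- strap3: blue hook strap: 84 x 50 x 6 mm plate that slides +-11 mm along its x on the beam (3 N, stays put). Origin: centre of its 18 mm hole, underside (beam top); x points to the far side. Hook: level flat bar, 30 mm wide, 10 mm thick, top at z 8 mm, out to an upturned tip at x -183 to -189 mm; a stop plate at x -82 to -88 mm; both rise to z 20-22 mm. Over beam hole 3; starts 5-7.5 mm off it
- rack: dark wooden drift rack, fixed, 56 mm (x) x 170 mm (y) x 85 mm high, three 21 mm holes in its top at y = +55, 0 and -55 mm. Origin: centre of the underside
- drift1: drift pin, red handle up: steel shank 64 mm long (tip 6 mm across, widening evenly to 16 mm, top 14 mm parallel), brass shoulder disc 28 mm across, 6 mm thick, above it a round handle 22 mm across, 44 mm tall. Origin: the tip, 64 mm below the shoulder's underside; z along the axis to the handle. Starts upright in a rack hole; may be absent (None)
- drift2: drift pin, red handle up: steel shank 64 mm long (tip 6 mm across, widening evenly to 16 mm, top 14 mm parallel), brass shoulder disc 28 mm across, 6 mm thick, above it a round handle 22 mm across, 44 mm tall. Origin: the tip, 64 mm below the shoulder's underside; z along the axis to the handle. Starts upright in a rack hole; may be absent (None)
- drift3: drift pin, red handle up: steel shank 64 mm long (tip 6 mm across, widening evenly to 16 mm, top 14 mm parallel), brass shoulder disc 28 mm across, 6 mm thick, above it a round handle 22 mm across, 44 mm tall. Origin: the tip, 64 mm below the shoulder's underside; z along the axis to the handle. Starts upright in a rack hole; may be absent (None)
- tote1: wooden tote, 0.3 kg: open box 76 (x) x 84 (y) x 40 mm high, with an upright handle board in its middle (y-z plane), 18 mm thick, 84 mm wide, 137 mm high. Slot in the board 46 mm wide, from 66 to 107 mm up; the bar above it, 107 to 137 mm, is to be gripped and hung. Same both ways round. Origin: centre of the underside, z up
- tote2: wooden tote, 0.3 kg: open box 76 (x) x 84 (y) x 40 mm high, with an upright handle board in its middle (y-z plane), 18 mm thick, 84 mm wide, 137 mm high. Slot in the board 46 mm wide, from 66 to 107 mm up; the bar above it, 107 to 137 mm, is to be gripped and hung. Same both ways round. Origin: centre of the underside, z up

How it is judged:
By the outcome, as a careful person would: the job done as asked, in the order asked, and still so for the second after the job is handed in, with the robot touching nothing.
Of drift1, drift2, drift3 only 2 to 3 are there at a start; the rules pass over those that are not, and their reading is None.
At some moment in a run one of tote1, tote2 may be knocked a few centimetres aside while the robot is not near it.
It also fails if it takes over 210 s, if anything falls off the work surface, if the arm or the gripper's body presses on something with over 40 N, if the wrist force passes 120 N, or if a joint passes its speed limit or range.

## Working session

There is one attempt and no reset: what is moved stays moved. The work goes in short steps, each a Python script; the robot and the scene stay as the last script left them, time stands still between calls to the robot, and variables do not carry over. Pictures are saved under pics/ and viewed, at most 14 in all, crops included, and the job is handed in when it is done.

```bash
ls; mkdir -p pics; python3 - <<'E'
from bench import *
import cv2,numpy as np
ims=[]
for c in ("side","top"):
    im=read_camera(c); cv2.imwrite(f"pics/{c}0.png",im[:,:,::-1])
    p=camera_params(c); print(c,np.round(p["K"],1).tolist(),p["dist_coeffs"],np.round(np.linalg.inv(p["camera_from_world"]),3).tolist())
    for n in "beam strap1 beam_hole1 rack drift1 tote1".split():
        print(n,[(np.round(d["at"]).tolist(),round(d["confidence"],2)) for d in tip_of(c,n)], [(np.round(d["at"]).tolist(),round(d["confidence"],2)) for d in look_for(c,n)] )
print(read_time_s(),read_tcp_rot())
E
```

```text
pics
side [[462.1, 0.0, 253.3], [0.0, 462.1, 193.8], [0.0, 0.0, 1.0]] [0.05009502 0.         0.         0.         0.        ] [[-0.994, -0.06, 0.091, 0.436], [-0.109, 0.605, -0.789, 1.072], [-0.008, -0.794, -0.608, 0.929], [0.0, 0.0, 0.0, 1.0]]
beam [([234.0, 217.0], 0.88)] []
strap1 [([229.0, 185.0], 0.81), ([226.0, 219.0], 0.77), ([243.0, 161.0], 0.6)] [([246.0, 222.0], 0.92), ([264.0, 164.0], 0.88), ([246.0, 189.0], 0.83)]
beam_hole1 [([223.0, 216.0], 0.91), ([231.0, 190.0], 0.66), ([241.0, 161.0], 0.66), ([293.0, 159.0], 0.28)] [([236.0, 207.0], 0.59)]
rack [([290.0, 323.0], 0.84), ([223.0, 218.0], 0.68)] [([288.0, 325.0], 0.97), ([236.0, 206.0], 0.52)]
drift1 [([295.0, 343.0], 0.77)] [([286.0, 275.0], 0.74), ([296.0, 316.0], 0.69), ([295.0, 295.0], 0.47)]
tote1 [([214.0, 310.0], 0.56)] [([297.0, 149.0], 0.88), ([218.0, 299.0], 0.65)]
top [[485.4, 0.0, 251.7], [0.0, 485.4, 187.9], [0.0, 0.0, 1.0]] [-0.1957068  0.         0.         0.         0.       ] [[0.034, -0.978, 0.205, 0.229], [-0.999, -0.033, 0.009, -0.006], [-0.002, -0.206, -0.979, 1.636], [0.0, 0.0, 0.0, 1.0]]
beam [([258.0, 174.0], 0.97), ([141.0, 224.0], 0.17)] [([255.0, 172.0], 0.71)]
strap1 [([254.0, 166.0], 0.9), ([299.0, 170.0], 0.65), ([215.0, 161.0], 0.61)] [([254.0, 179.0], 0.7), ([215.0, 177.0], 0.62), ([297.0, 186.0], 0.6)]
beam_hole1 [([214.0, 161.0], 0.64), ([298.0, 168.0], 0.55)] [([255.0, 173.0], 0.66)]
rack [([145.0, 224.0], 0.94), ([359.0, 228.0], 0.25)] [([145.0, 222.0], 0.59)]
drift1 [([140.0, 225.0], 0.66), ([126.0, 225.0], 0.65), ([160.0, 224.0], 0.39), ([257.0, 172.0], 0.39)] [([137.0, 220.0], 0.49), ([155.0, 217.0], 0.39)]
tote1 [([160.0, 171.0], 0.65), ([358.0, 227.0], 0.62)] [([158.0, 169.0], 0.88), ([253.0, 172.0], 0.7), ([360.0, 226.0], 0.69)]
1.3 [ 9.73230121e-01  2.29832833e-01 -3.01375807e-08  7.56443282e-06]
```

View pics/side0.png

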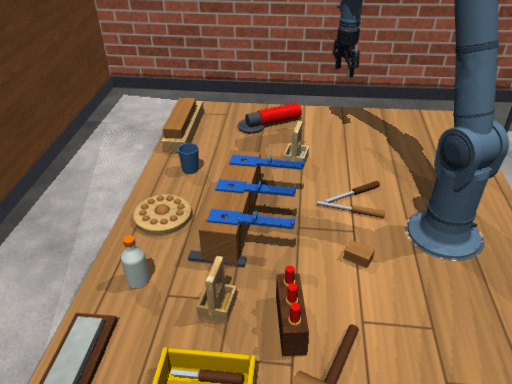

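View pics/top0.png

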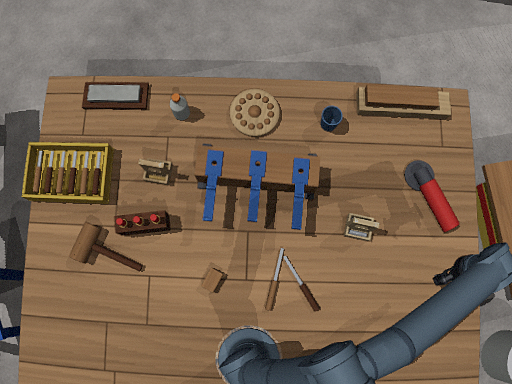

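```bash
cat > h.py <<'E'
from bench import *
import cv2, numpy as np
from scipy.spatial.transform import Rotation as R
def quat(yaw): return (R.from_euler('z',yaw)*R.from_euler('x',np.pi)).as_quat()
def ray(p,uv):
    n=cv2.undistortPoints(np.array([[uv]],float),p["K"],p["dist_coeffs"])[0,0]
    M=np.linalg.inv(p["camera_from_world"]); return M[:3,3], M[:3,:3]@np.r_[n,1]
def onz(p,uv,z):
    o,d=ray(p,uv); return o+d*(z-o[2])/d[2]
def proj(p,P):
    T=p["camera_from_world"]; r=cv2.Rodrigues(T[:3,:3])[0]
    return cv2.projectPoints(np.array(P,float).reshape(-1,3),r,T[:3,3],p["K"],p["dist_coeffs"])[0][:,0]
def snap(c,name=None):
    p=camera_params(c); im=read_camera(c)
    if name: cv2.imwrite(f"pics/{name}.png",im[:,:,::-1])
    return p,im
def red(im,c=None):
    h=cv2.cvtColor(im,cv2.COLOR_RGB2HSV)
    return (((h[...,0]<6)|(h[...,0]>174))&(h[...,1]>190)&(h[...,2]>60)).astype(np.uint8)
E
python3 - <<'E'
from h import *
p=camera_params("top")
for n,uv,z in [("s1",(215,158),.126),("s2",(259,159),.126),("s3",(302,164),.126),("h1",(123,219),.135),("h2",(138,218),.135),("h3",(155,215),.135),("t1a",(143,165),.137),("t1b",(167,168),.137),("t2a",(353,217),.137),("t2b",(377,220),.137),("tip1",(209,218),.14),("tip2",(253,219),.14),("tip3",(298,227),.14)]:
    print(n,onz(p,uv,z).round(3)[:2])
q=quat(np.pi/2*0)
for y in (0,np.pi/2,-np.pi/2):
    s=inverse_kinematics([0.5,0.3,0.3],quat(y)); print(y,None if s is None else np.round(s,2))
P=camera_params("wrist"); M=np.linalg.inv(P["camera_from_world"]); t=read_eef_pos(); Rt=R.from_quat(read_tcp_rot()).as_matrix()
print(P["K"],P["dist_coeffs"]); print((Rt.T@(M[:3,3]-t)).round(4), (Rt.T@M[:3,:3]).round(3))
E
```

```text
s1 [0.641 0.129]
s2 [ 0.642 -0.013]
s3 [ 0.63  -0.152]
h1 [0.43  0.411]
h2 [0.435 0.363]
h3 [0.447 0.309]
t1a [0.608 0.36 ]
t1b [0.6   0.281]
t2a [ 0.461 -0.314]
t2b [ 0.454 -0.391]
tip1 [0.443 0.137]
tip2 [ 0.445 -0.   ]
tip3 [ 0.424 -0.141]
0 [ 0.18  0.37 -0.97  1.67  0.31  1.27 -2.43]
1.5707963267948966 [ 0.26  0.42 -1.1   1.67  0.38  1.29 -0.91]
-1.5707963267948966 [ 0.34  0.49 -1.24  1.66  0.48  1.33  2.16]
[[338.68446609   0.         253.70656025]
 [  0.         338.68446609 189.4683353 ]
 [  0.           0.           1.        ]] [-0.09155589  0.          0.          0.          0.        ]
[ 0.0832  0.0004 -0.1245] [[ 0.001 -0.946 -0.325]
 [ 1.     0.001  0.   ]
 [ 0.    -0.325  0.946]]
```

```bash
python3 - <<'E'
from h import *
Q=quat(np.pi/2)
move_ptp([0.437,0.36,0.28],Q)
p,im=snap("wrist","w_rack")
m=red(im); n,l,s,c=cv2.connectedComponentsWithStats(m)
for i in range(1,n):
    if s[i,4]>60: print(s[i],c[i].round(1),onz(p,c[i],.135).round(4))
for N in ("drift1","rack"): print(N,[(np.round(d["at"],1).tolist(),round(d["confidence"],2)) for d in tip_of("wrist",N)])
move_ptp([0.635,-0.01,0.28],Q)
p,im=snap("wrist","w_strap")
for N in ("strap1","beam_hole1","beam"): print(N,[(np.round(d["at"],1).tolist(),round(d["confidence"],2)) for d in tip_of("wrist",N)])
print(read_time_s())
a=cv2.imread("pics/w_rack.png");b=cv2.imread("pics/w_strap.png")
cv2.imwrite("pics/c1.png",cv2.resize(np.vstack([a,b]),(800,1200))[:, :] if 0 else cv2.resize(np.hstack([a,b]),(800,300)))
E
```

```text
[222  86  27  29 620] [235.2 100.1] [0.4231 0.423  0.135 ]
[234 147  26  34 697] [246.5 164.1] [0.4315 0.3717 0.135 ]
[244 201  25  37 714] [256.1 220.2] [0.4395 0.3216 0.135 ]
drift1 [([241.1, 95.3], 0.94), ([248.0, 143.6], 0.72), ([253.5, 184.2], 0.57)]
rack [([248.7, 137.1], 0.65)]
strap1 [([243.3, 146.2], 0.74), ([246.2, 177.4], 0.71), ([226.8, 307.6], 0.59)]
beam_hole1 [([241.2, 176.3], 0.93), ([234.7, 310.8], 0.71)]
beam [([244.9, 146.3], 0.86)]
6.525
```

View pics/w_rack.png

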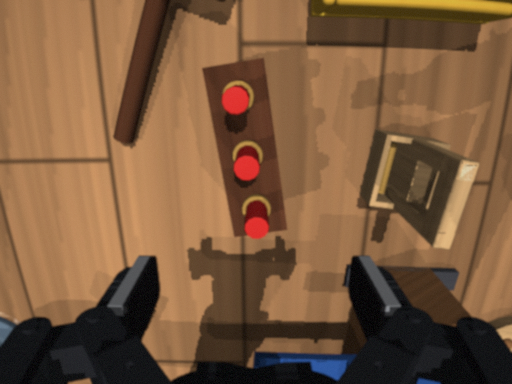

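View pics/w_strap.png

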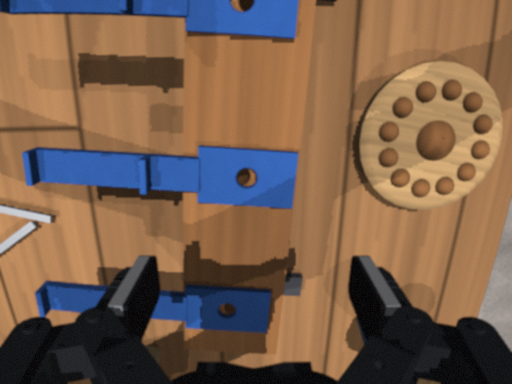

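```bash
python3 - <<'E'
from h import *
Q=quat(np.pi/2); rows=[]
p=camera_params("wrist")
for k,uv in enumerate([(243,3),(246.2,177),(227,310)]):
    g=onz(p,uv,.126); move_ptp([g[0],g[1],0.22],Q)
    pp,im=snap("wrist"); cv2.imwrite(f"pics/s{k+1}.png",im[:,:,::-1]); np.save(f"s{k+1}.npy",pp["camera_from_world"])
    h=cv2.cvtColor(im,cv2.COLOR_RGB2HSV)
    b=((h[...,0]>100)&(h[...,0]<130)&(h[...,1]>150)&(h[...,2]>90)).astype(np.uint8)
    cs,hi=cv2.findContours(b,cv2.RETR_CCOMP,cv2.CHAIN_APPROX_NONE)
    for c,x in zip(cs,hi[0]):
        if x[3]>=0 and cv2.contourArea(c)>200:
            e=cv2.fitEllipse(c); print(k+1,e,onz(pp,e[0],.126).round(4))
            u,v=map(int,e[0]); rows.append(cv2.resize(im[v-35:v+35,u-35:u+35,::-1],(260,260),interpolation=cv2.INTER_CUBIC))
    for N in ("strap1","beam_hole1"): 
        for d in tip_of("wrist",N)[:3]: print(N,np.round(d["at"],1),round(d["confidence"],2),onz(pp,d["at"],.12).round(4))
cv2.imwrite("pics/crops.png",np.hstack(rows)); print(read_time_s())
E
```

```text
1 ((252.6661834716797, 195.20091247558594), (24.742292404174805, 27.39612579345703), 97.13716125488281) [0.6244 0.1322 0.126 ]
strap1 [253.7 352.2] 0.93 [ 0.6255 -0.014   0.12  ]
strap1 [250.4 194.4] 0.77 [0.6227 0.1306 0.12  ]
beam_hole1 [247.3 346.3] 0.84 [ 0.62   -0.0074  0.12  ]
beam_hole1 [261.7 195.1] 0.74 [0.6307 0.1301 0.12  ]
2 ((253.71434020996094, 195.95262145996094), (24.401498794555664, 27.37790298461914), 88.03533935546875) [ 0.6278 -0.0084  0.126 ]
strap1 [252.9 194.4] 0.85 [ 0.6272 -0.0094  0.12  ]
strap1 [230.8 348.8] 0.81 [ 0.6076 -0.1503  0.12  ]
beam_hole1 [243.4 193.9] 0.6 [ 0.6205 -0.009   0.12  ]
beam_hole1 [239.1 348.6] 0.56 [ 0.6148 -0.15    0.12  ]
3 ((253.03378295898438, 198.953857421875), (24.5228214263916, 27.968761444091797), 99.52485656738281) [ 0.6072 -0.1473  0.126 ]
strap1 [252.1 200.7] 0.66 [ 0.6065 -0.1509  0.12  ]
beam_hole1 [262.4 199.8] 0.73 [ 0.6138 -0.1502  0.12  ]
8.85
```

View pics/crops.png

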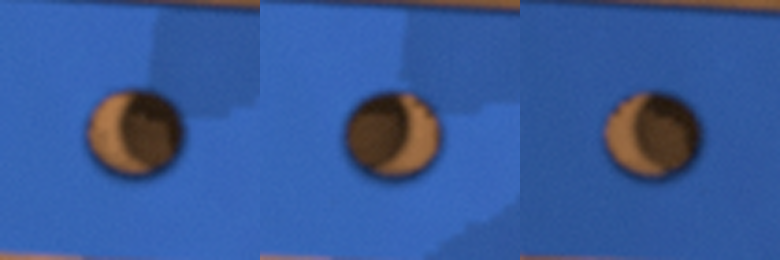

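```bash
cat >> h.py <<'E'
Q=quat(np.pi/2)
def handle_top(z,near=None):
    p,im=snap("wrist"); h=cv2.cvtColor(im,cv2.COLOR_RGB2HSV)
    m=(red(im)&(h[...,2]>200)).astype(np.uint8)
    cs,_=cv2.findContours(m,cv2.RETR_EXTERNAL,cv2.CHAIN_APPROX_NONE)
    out=[]
    for c in cs:
        if cv2.contourArea(c)>150:
            e=cv2.fitEllipse(c); out.append((onz(p,e[0],z),e))
    if near is not None: out.sort(key=lambda o:np.hypot(*(o[0][:2]-near)))
    return out,im
def grab(xy):
    move_gripper(0.055,80)
    move_ptp([*xy,0.23],Q)
    o,im=handle_top(.135,np.array(xy)); g=o[0][0][:2]; print("drift",g.round(4),np.round(o[0][1][1],1))
    move_ptp([*g,0.23],Q); o,im=handle_top(.135,g); g=o[0][0][:2]; print("drift",g.round(4),np.round(o[0][1][0],1))
    movel([*g,0.115],Q,0.1); move_gripper(0.0,80); print("gap",read_finger_gap(),read_grasp_force())
    movel([*g,0.24],Q,0.15)
    o,im=handle_top(.260,g); print("held",(o[0][0][:2]-read_eef_pos()[:2]).round(4) if o else None)
    return g,im
E
python3 - <<'E'
from h import *
g,im=grab((.4395,.3216)); cv2.imwrite("pics/held1.png",im[:,:,::-1])
print(read_time_s(),read_ft_force().round(2))
p,im=snap("side"); cv2.imwrite("pics/side1.png",cv2.resize(im[150:384,150:400,::-1],(500,468)))
cv2.imwrite("pics/h1.png",cv2.hconcat([cv2.imread("pics/held1.png")[:, :],cv2.resize(im[200:330,200:373,::-1],(512,384))])[:,224:])
E
```

```text
drift [0.4396 0.3146] [25.5 27.8]
drift [0.4395 0.3145] [252.9 198.6]
gap 0.02006344326285117 77.95742511749268
held [-0.0035  0.0707]
14.1667 [-0.41  0.59 -1.3 ]
```

View pics/h1.png

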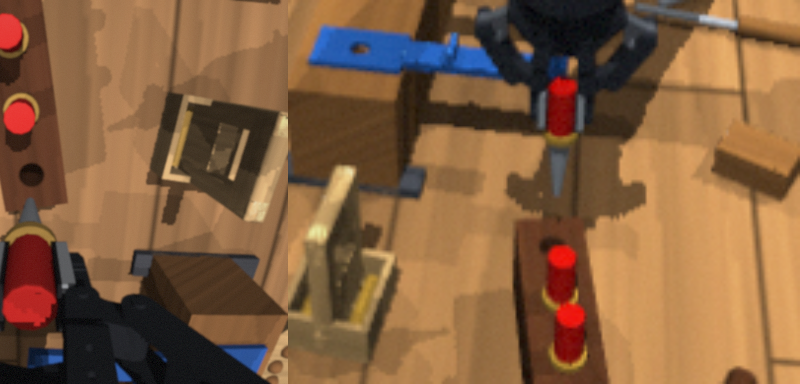

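```bash
python3 - <<'E'
from h import *
t=read_eef_pos(); p,im=snap("wrist"); h=cv2.cvtColor(im,cv2.COLOR_RGB2HSV)
print(t.round(4), "proj top,shoulder,tip",proj(p,[t+[0,0,.020],t-[0,0,.030],t-[0,0,.094]]).round(1))
m=red(im); 
for v in (240,255,270,285,300,310,320):
    x=np.where(m[v,200:310])[0]; print(v,(x.min()+200,x.max()+200,x.mean()+200) if len(x) else None)
g=cv2.imwrite("pics/tip1.png",cv2.resize(im[180:340,205:305,::-1],(375,600),interpolation=cv2.INTER_CUBIC))
E
```

```text
[0.4389 0.3137 0.2386] proj top,shoulder,tip [[254.4 308.5]
 [254.5 245. ]
 [254.6 200.4]]
240 (np.int64(240), np.int64(268), np.float64(254.0))
255 (np.int64(233), np.int64(274), np.float64(253.5))
270 (np.int64(231), np.int64(276), np.float64(253.5))
285 (np.int64(229), np.int64(277), np.float64(253.0))
300 (np.int64(228), np.int64(280), np.float64(254.0))
310 (np.int64(227), np.int64(279), np.float64(253.0))
320 (np.int64(231), np.int64(275), np.float64(253.0))
```

View pics/tip1.png

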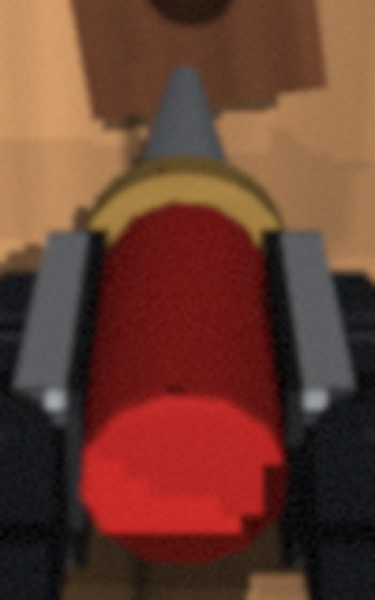

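```bash
cat >> h.py <<'E'
S={1:(.6244,.1322),2:(.6278,-.0084),3:(.6072,-.1473)}
H={1:(.6305,.1318),2:(.6216,-.0080),3:(.6130,-.1477)}
def insert(k):
    s=np.array(S[k]);hh=np.array(H[k]); mid=(s+hh)/2
    move_ptp([*mid,0.26],Q); movel([*mid,0.235],Q,0.1); pause(.2)
    off=np.r_[mid,.235]-read_eef_pos(); print("off",off.round(4)); f0=read_ft_force()
    for i,tip in enumerate(np.r_[.129,.124,np.arange(.119,.0619,-.005)]):
        w=np.clip((.120-tip)/.045,0,1); xy=mid*(1-w)+hh*w
        movel(np.r_[xy,tip+.094]+off,Q,.06); f=read_ft_force()-f0
        print(round(tip,3),f.round(1),(read_eef_pos()-np.r_[xy,tip+.094]).round(4))
        if f[2]>35: print("STOP"); return False
    z=.155
    while f[2]<25 and z>.143:
        movel(np.r_[hh,z]+off,Q,.04); f=read_ft_force()-f0; print("z",z,f.round(1),read_eef_pos().round(4)); z-=.002
    return True
E
python3 - <<'E'
from h import *
insert(1); print(read_time_s(),read_finger_gap())
E
```

```text
off [-0.0003 -0.0002 -0.0005]
0.129 [-0.8 -0.3  0.6] [-0.0007 -0.0007 -0.0014]
0.124 [-0.9 -0.3  1.5] [-0.0005 -0.0004 -0.0009]
0.119 [-0.5 -1.   1.3] [-0.0005 -0.0005 -0.001 ]
0.114 [-1.  -1.5  1. ] [-0.0005 -0.0005 -0.001 ]
0.109 [-1.3 -0.   1.4] [-0.0005 -0.0005 -0.001 ]
0.104 [-0.3 -0.8  1.1] [-0.0005 -0.0004 -0.001 ]
0.099 [-0.6 -1.1  1.3] [-0.0004 -0.0004 -0.001 ]
0.094 [-1.3 -0.7  1.5] [-0.0005 -0.0004 -0.0011]
0.089 [-2.6 -1.3  1.2] [-0.0006 -0.0003 -0.0011]
0.084 [-2.4 -0.3 -0.1] [-0.0005 -0.0004 -0.0011]
0.079 [-1.3 -0.1  0.4] [-0.0003 -0.0004 -0.001 ]
0.074 [-0.9 -1.7  0.3] [-0.     -0.0005 -0.001 ]
0.069 [ 1.3 -1.3  0.4] [ 0.0002 -0.0004 -0.0008]
0.064 [-0.2 -0.8  1.2] [ 0.     -0.0002 -0.0007]
z 0.155 [-1.7 -2.5  8.2] [0.6314 0.1318 0.1567]
z 0.153 [-4.4 -3.4 14.3] [0.632  0.1317 0.1567]
z 0.151 [-7.1 -5.4 22.2] [0.6321 0.1318 0.1566]
z 0.149 [-8.4 -6.7 30.6] [0.6322 0.1319 0.1565]
20.5 0.02026003710562836
```

```bash
cat >> h.py <<'E'
def release():
    t=read_eef_pos(); movel(t+[0,0,-.001],Q,.05); move_gripper(.055); movel([t[0],t[1],.26],Q,.15)
E
python3 - <<'E'
from h import *
release()
g,im=grab((.4315,.365)); 
if insert(2): release()
print(read_time_s())
E
```

```text
drift [0.4313 0.3689] [26.6 28.3]
drift [0.4313 0.3689] [253.  199.9]
gap 0.02013450812499171 77.9643702507019
held [-0.0036  0.0707]
off [-0.0003 -0.0002 -0.0005]
0.129 [ 0.2 -0.3  1.1] [-0.0008 -0.0005 -0.0013]
0.124 [ 1.  -0.   0.5] [-0.0006 -0.0003 -0.0009]
0.119 [ 0.9 -0.5  0.9] [-0.0007 -0.0003 -0.001 ]
0.114 [ 0.7 -0.5  0.2] [-0.0006 -0.0003 -0.0009]
0.109 [ 1.  -1.1  0.3] [-0.0003 -0.0002 -0.0007]
0.104 [ 2.4 -1.  -0. ] [ 0.0001 -0.0002 -0.0006]
0.099 [ 3.   0.5 -1.2] [ 0.0002 -0.0002 -0.0006]
0.094 [ 4.3 -0.5 -0. ] [-0.0002 -0.0002 -0.0007]
0.089 [ 3.6 -1.1 -0.5] [-0.0005 -0.0003 -0.0009]
0.084 [ 4.   0.2 -1.1] [-0.0006 -0.0003 -0.001 ]
0.079 [ 3.3 -0.8 -0.7] [-0.0007 -0.0004 -0.0011]
0.074 [ 2.9 -0.4 -1.3] [-0.0007 -0.0003 -0.0012]
0.069 [ 3.2 -0.5 -1.7] [-0.0006 -0.0003 -0.001 ]
0.064 [ 3.7 -0.5 -1.2] [-0.0005 -0.0003 -0.0009]
z 0.155 [ 0.2 -1.6  8.1] [ 0.6217 -0.0082  0.1567]
z 0.153 [-2.3 -3.3 15.4] [ 0.6226 -0.0083  0.1567]
z 0.151 [-3.2 -3.6 21.2] [ 0.6233 -0.0083  0.1566]
z 0.149 [-7.4 -4.5 30.5] [ 0.6234 -0.0082  0.1565]
34.9
```

```bash
python3 - <<'E'
from h import *
g,im=grab((.4231,.421)); 
if insert(3): release()
print(read_time_s())
t=read_eef_pos(); move_ptp([.54,-.01,.36],Q)
p,im=snap("wrist","after"); pt,it=snap("top"); ps,i2=snap("side")
cv2.imwrite("pics/chk.png",np.hstack([im,cv2.resize(it[130:260,110:400],(288*2,260))[:, :0] if 0 else cv2.resize(i2[120:312,130:274],(288,384))])[:,:,::-1])
pts={"hook_tip":[-.186],"stop":[-.085]}
for k in H:
    print(k,proj(p,[[*H[k],.176]]).round(0))
for c,pp,z in (("top",pt,.137),("side",ps,.02),("wrist",p,0)):
    tip_of; print(c,[(np.round(d["at"]).tolist(),round(d["confidence"],2),onz(pp,d["at"],0).round(3).tolist()) for d in tip_of(c,"tote1")])
E
```

```text
drift [0.423  0.4233] [26.7 28.6]
drift [0.4231 0.4232] [253.6 199.8]
gap 0.020082309616579863 77.9673421382904
held None
off [-0.0004 -0.0001 -0.0005]
0.129 [-0.3  0.  -0.3] [-0.001  -0.0002 -0.0014]
0.124 [-0.2  0.1  0.3] [-0.0006 -0.0001 -0.0009]
0.119 [-0.4  0.5 -0.4] [-0.0007 -0.0001 -0.0009]
0.114 [-0.2  1.   0.1] [-0.0007 -0.0001 -0.001 ]
0.109 [-2.5 -1.2  8.4] [ 0.0004 -0.0004  0.0016]
0.104 [-3.5 -5.5 17.8] [ 0.0012 -0.0034  0.0041]
0.099 [ 6.  -2.5 15.7] [ 0.0088 -0.0018  0.0079]
0.094 [ 3.9 -5.8 23. ] [ 0.0095 -0.0036  0.01  ]
0.089 [ 1.3 -8.5 25.6] [ 0.0094 -0.0066  0.0101]
0.084 [-2.5 -7.1 22.4] [ 0.0051 -0.0059  0.007 ]
0.079 [ 4.5 -3.7 12.4] [ 0.0064 -0.0033  0.0056]
0.074 [-0.6 -4.  11.6] [ 0.0038 -0.0033  0.0039]
0.069 [ 0.9 -2.9  9.1] [ 0.0041 -0.0022  0.0036]
0.064 [ 1.8 -1.9  8.2] [ 0.0036 -0.0017  0.003 ]
z 0.155 [ 1.6 -3.8  9.2] [ 0.6166 -0.1497  0.1581]
z 0.153 [ 1.8 -3.3  8.7] [ 0.6162 -0.1501  0.1557]
z 0.151 [ 0.8 -3.8  8.2] [ 0.616  -0.1507  0.1538]
z 0.149 [-0.  -3.8  8.8] [ 0.6163 -0.1507  0.152 ]
z 0.147 [ 1.7 -3.7  8.2] [ 0.6162 -0.1505  0.1497]
z 0.145 [ 0.7 -3.7  8.9] [ 0.616  -0.1506  0.1477]
49.3917
1 [[363.  -0.]]
2 [[341. 162.]]
3 [[322. 288.]]
top [([357.0, 227.0], 0.78, [0.447, -0.356, 0.0]), ([159.0, 170.0], 0.7, [0.627, 0.336, 0.0])]
side [([294.0, 157.0], 0.63, [0.45, -0.369, 0.0]), ([219.0, 306.0], 0.6, [0.611, 0.336, 0.0]), ([242.0, 160.0], 0.25, [0.639, -0.331, 0.0])]
wrist [([201.0, 329.0], 0.9, [0.443, -0.362, 0.0])]
```

View pics/chk.png

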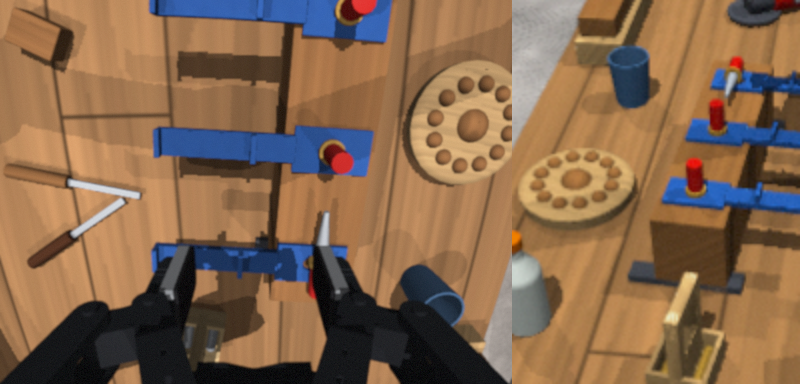

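```bash
python3 - <<'E'
from h import *
move_ptp([.60,-.20,.27],Q)
p,im=snap("wrist"); ps,i2=snap("side")
c=onz(ps,(240,150),.15)
a=cv2.resize(im[0:280,110:390],(480,480)); b=cv2.resize(i2[135:185,215:265],(320,320),interpolation=cv2.INTER_CUBIC); b=np.vstack([b,np.zeros((160,320,3),np.uint8)])
cv2.imwrite("pics/fallen.png",np.hstack([a,b])[:,:,::-1])
for N in ("drift1","strap1","beam_hole1"): print(N,[(np.round(d["at"]).tolist(),round(d["confidence"],2),onz(p,d["at"],.13).round(3).tolist()) for d in tip_of("wrist",N)])
E
```

```text
drift1 [([278.0, 10.0], 0.79, [0.617, -0.068, 0.13])]
strap1 [([263.0, 122.0], 0.93, [0.607, -0.15, 0.13])]
beam_hole1 [([271.0, 121.0], 0.93, [0.613, -0.149, 0.13])]
```

View pics/fallen.png

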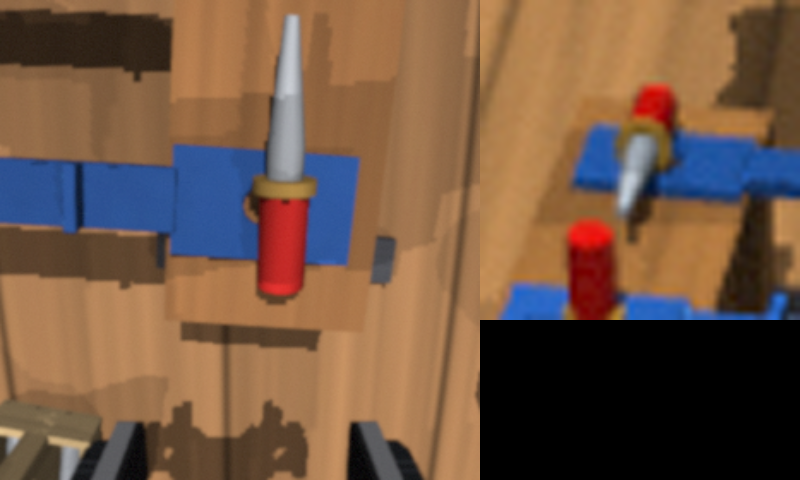

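```bash
python3 - <<'E'
from h import *
pw,ps=camera_params("wrist"),camera_params("side")
def tri(a,b):
    o1,d1=ray(pw,a);o2,d2=ray(ps,b)
    A=np.c_[d1,-d2]; s=np.linalg.lstsq(A,o2-o1,rcond=None)[0]
    x,y=o1+s[0]*d1,o2+s[1]*d2; return ((x+y)/2).round(4),np.linalg.norm(x-y).round(4)
print("tip",tri((280,9.5),(237.7,168.1)),"sh",tri((276.3,109),(240.8,157.7)),"end",tri((274,170),(242.7,151)))
# predict wrist pixels for hypotheses: tip-down 15deg vs handle-down
for nm,zs in (("tipdown",(.123,.140,.153)),("handledown",(.144,.140,.137))):
    for uv,z in zip(((280,9.5),(276.3,109),(274,168)),zs): print(nm,onz(pw,uv,z).round(4))
for a in (0.5236,0.785):
    for y0,t,nm in ((-.18,-a,"grasp"),(.3145,a,"rack")):
        x=.617 if y0<0 else .4395
        q=(R.from_euler('x',-t)*R.from_quat(Q))
        print(nm,a,q.as_matrix()[:,2].round(2), inverse_kinematics([x,y0,.25],q.as_quat()), inverse_kinematics([x,y0,.12],q.as_quat()) is not None)
E
```

```text
tip (array([ 0.6166, -0.0713,  0.142 ]), np.float64(0.0026)) sh (array([ 0.6161, -0.1399,  0.135 ]), np.float64(0.0022)) end (array([ 0.6163, -0.1897,  0.1286]), np.float64(0.0015))
tipdown [ 0.6192 -0.0679  0.123 ]
tipdown [ 0.6169 -0.1393  0.14  ]
tipdown [ 0.6154 -0.1812  0.153 ]
handledown [ 0.6177 -0.0715  0.144 ]
handledown [ 0.6169 -0.1393  0.14  ]
handledown [ 0.6164 -0.1856  0.137 ]
grasp 0.5236 [ 0.    0.5  -0.87] [ 1.17981422  0.85792244 -1.21669451  1.45553194  0.27335003  1.37585878
  0.03588392] True
rack 0.5236 [ 0.   -0.5  -0.87] [ 0.0175677   0.89188022 -1.40172628  1.61441731  0.93796806  1.93337074
 -1.47555664] True
grasp 0.785 [ 0.    0.71 -0.71] [ 1.21701355  0.98184381 -1.2263513   1.39973811  0.12584654  1.43078191
  0.11945133] True
rack 0.785 [ 0.   -0.71 -0.71] [-0.36797932  0.68789448 -0.82207217  1.53678345  0.73815535  1.91242011
 -1.30534255] True
```

```bash
python3 - <<'E'
from h import *
a=.61; q=(R.from_euler('x',a)*R.from_quat(Q)); tz=q.as_matrix()[:,2]; print(tz.round(3))
P=np.array([.6166,-.166,.1385]); T=P-.015*tz
move_gripper(.05,60)
move_ptp(T-.09*tz,q.as_quat()); movel(T,q.as_quat(),.08); print((read_eef_pos()-T).round(4),read_ft_force().round(1))
move_gripper(0,90); print(read_finger_gap(),read_grasp_force())
t=read_eef_pos(); movel(t+[0,0,.15],q.as_quat(),.1); pause(.3)
p,im=snap("wrist","regrasp"); 
Rg=R.from_quat(read_tcp_rot()).as_matrix(); t=read_eef_pos()
d=np.array([0,np.cos(.07),np.sin(.07)]); dt=Rg.T@d
sh=np.array([.6166,-.1385,.140]); lo=Rg.T@(sh-T); print("dt",dt.round(3),"shoulder_t",lo.round(4))
np.save("held.npy",np.r_[dt,lo])
c=t+Rg@lo; print(proj(p,[c,c+Rg@dt*.064,c-Rg@dt*.05]).round(1))
print(read_time_s())
E
```

```text
[ 0.     0.573 -0.82 ]
[ 0.0005 -0.0006  0.0006] [-0.2 -0.7  0.2]
0.01810821336979605 88.04038166999817
dt [0.858 0.    0.514] shoulder_t [0.0234 0.     0.0295]
[[254.8 203.8]
 [254.8  84.9]
 [254.7 310.2]]
55.9583
```

View pics/regrasp.png

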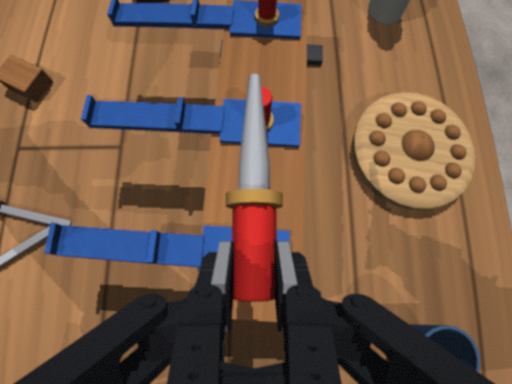

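```bash
cat >> h.py <<'E'
def upright(yaw,dt):
    # tool rotation with drift direction dt (tool frame) pointing down and tool z heading yaw
    ang=np.arctan2(dt[2],dt[0]) # dt in tool x-z plane
    u=np.array([np.cos(yaw),np.sin(yaw),0]); dn=np.array([0,0,-1.])
    # tool x = c*dn - s*u ; tool z = s*dn + c*u
    c,s=np.cos(ang),np.sin(ang); X=c*dn-s*u; Z=s*dn+c*u
    return np.c_[X,np.cross(Z,X),Z]
E
python3 - <<'E'
from h import *
v=np.load("held.npy"); dt,lo=v[:3],v[3:]+v[:3]*.0048
hole=np.array([.4395,.3145]); best=None; q0=read_qpos()
for y in np.arange(-.6,2.2,.2):
    M=upright(y,dt); tipt=lo+.064*dt; ok=[]
    for z in (.16,.105,.03):
        T=np.r_[hole,z]-M@tipt; s=inverse_kinematics(T,R.from_matrix(M).as_quat()); ok.append(None if s is None else np.abs(s-q0).max().round(2))
    print(round(y,1),ok, None if s is None else s.round(2))
E
```

```text
-0.6 [np.float64(1.42), np.float64(1.43), np.float64(1.57)] [-0.37  0.85 -1.04  2.02  1.49  1.81 -1.13]
-0.4 [np.float64(1.37), np.float64(1.39), np.float64(1.54)] [-0.34  0.78 -1.04  2.15  1.59  1.68 -1.07]
-0.2 [np.float64(1.29), np.float64(1.42), np.float64(1.52)] [-0.3   0.69 -1.03  2.27  1.71  1.54 -1.02]
0.0 [np.float64(1.32), np.float64(1.45), np.float64(1.62)] [-0.42  0.49 -0.82  2.39  1.8   1.24 -1.03]
0.2 [np.float64(1.44), np.float64(1.63), None] None
0.4 [None, None, None] None
0.6 [None, None, None] None
0.8 [None, None, None] None
1.0 [np.float64(4.18), None, None] None
1.2 [np.float64(4.47), np.float64(4.19), np.float64(3.79)] [-1.44  1.2   1.36  2.48  3.98  1.81 -2.45]
1.4 [np.float64(2.49), np.float64(2.33), np.float64(2.26)] [ 1.    1.19 -1.43  2.29  0.71  0.25  2.3 ]
1.6 [np.float64(2.64), np.float64(2.56), np.float64(2.44)] [ 0.64  0.68 -0.92  2.18 -0.97  0.62 -2.4 ]
1.8 [np.float64(2.66), np.float64(2.6), np.float64(2.51)] [ 0.54  0.71 -0.84  2.05 -0.77  0.8  -2.48]
2.0 [np.float64(2.67), np.float64(2.62), np.float64(2.55)] [ 0.45  0.75 -0.79  1.93 -0.62  0.97 -2.51]
```

```bash
python3 - <<'E'
from h import *
v=np.load("held.npy"); dt,lo=v[:3],v[3:]+v[:3]*.0048
hole=np.array([.4395,.3145]); M=upright(-.4,dt); q=R.from_matrix(M).as_quat(); tipt=lo+.064*dt
t=read_eef_pos(); movel([.47,.05,.40],None,.2)
T=lambda z:np.r_[hole,z]-M@tipt
move_ptp(T(.20),q); movel(T(.12),q,.1); pause(.2)
p,im=snap("wrist"); ps,i2=snap("side")
c=read_eef_pos()+R.from_quat(read_tcp_rot()).as_matrix()@tipt; print("tip exp",c.round(4),"wrist px",proj(p,[c,np.r_[hole,.085]]).round(1),"side px",proj(ps,[c,np.r_[hole,.085]]).round(1))
u,w=proj(ps,[c])[0].astype(int)
b=cv2.resize(i2[w-48:w+48,u-36:u+36],(288,384),interpolation=cv2.INTER_CUBIC)
cv2.imwrite("pics/rk.png",np.hstack([im,b])[:,:,::-1]); print(u,w,read_time_s())
E
```

```text
tip exp [0.4397 0.3147 0.1206] wrist px [[254.3  75.5]
 [253.7  19.7]] side px [[289.6 271.8]
 [289.1 282. ]]
289 271 60.45
```

View pics/rk.png

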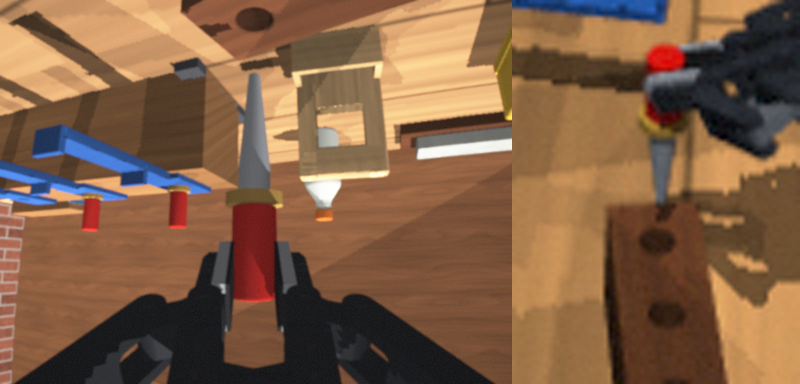

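```bash
python3 - <<'E'
from h import *
v=np.load("held.npy"); dt,lo=v[:3],v[3:]+v[:3]*.0048
hole=np.array([.4395,.3145]); M=upright(-.4,dt); q=R.from_matrix(M).as_quat(); tipt=lo+.064*dt
T=lambda z:np.r_[hole,z]-M@tipt
f0=read_ft_force(); ok=True
for z in np.arange(.11,.025,-.006):
    movel(T(z),q,.06); f=read_ft_force()-f0
    if np.linalg.norm(f)>4: print(round(z,3),f.round(1),(read_eef_pos()-T(z)).round(4))
    if f[2]>15: break
print("end",z)
move_gripper(.06); t=read_eef_pos(); movel(t-.09*M[:,2],q,.1); t=read_eef_pos(); movel(t+[0,0,.1],q,.2)
Q=quat(np.pi/2); move_ptp([*hole,.23],Q)
o,im=handle_top(.135,hole); print([ (a[0].round(4),np.round(a[1][1],1)) for a in o])
ps,i2=snap("side"); cv2.imwrite("pics/rk2.png",np.hstack([cv2.resize(im[100:300,150:350],(400,400)),cv2.resize(i2[230:330,240:340],(400,400))])[:,:,::-1]); print(read_time_s())
E
```

```text
end 0.025999999999999926
[(array([0.439, 0.314, 0.135]), array([26.3, 28.1]))]
67.325
```

View pics/rk2.png

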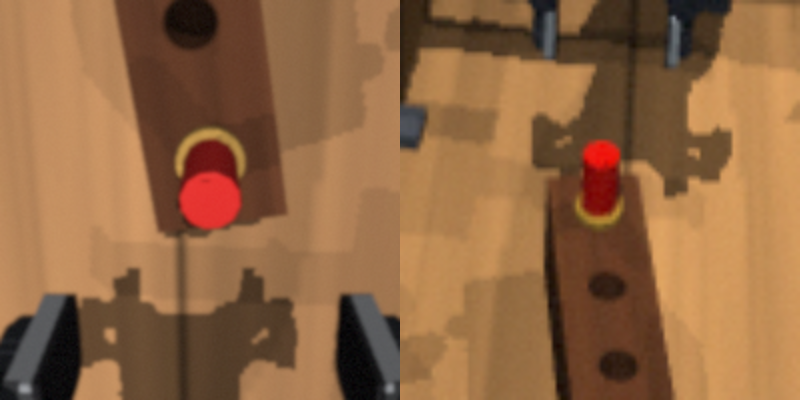

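```bash
python3 - <<'E'
from h import *
move_ptp([.6072,-.1473,.22],Q); pp,im=snap("wrist")
h=cv2.cvtColor(im,cv2.COLOR_RGB2HSV)
b=((h[...,0]>100)&(h[...,0]<130)&(h[...,1]>150)&(h[...,2]>90)).astype(np.uint8)
cs,hi=cv2.findContours(b,cv2.RETR_CCOMP,cv2.CHAIN_APPROX_NONE)
for c,x in zip(cs,hi[0]):
    if x[3]>=0 and cv2.contourArea(c)>200:
        e=cv2.fitEllipse(c); print("strap",np.round(e[1],1),onz(pp,e[0],.126).round(4)); u,v=map(round,e[0])
        print("V row",h[v,u-18:u+19,2].tolist()); print("x at u-18",onz(pp,(u-18,v),.12)[0].round(4),"u+18",onz(pp,(u+18,v),.12)[0].round(4))
g,_=grab((.439,.314))
t=read_eef_pos(); p,im=snap("wrist"); print("exp",proj(p,[t+[0,0,.020],t-[0,0,.030],t-[0,0,.094]]).round(1).tolist())
cv2.imwrite("pics/tip3.png",cv2.resize(im[180:340,205:305,::-1],(375,600),interpolation=cv2.INTER_CUBIC)); print(read_time_s())
E
```

```text
strap [24.2 27.8] [ 0.6072 -0.1473  0.126 ]
V row [157, 159, 159, 157, 145, 123, 108, 140, 151, 154, 155, 153, 144, 123, 90, 74, 73, 73, 78, 83, 84, 83, 85, 87, 86, 83, 81, 63, 48, 47, 43, 79, 117, 145, 162, 160, 162]
x at u-18 0.5943 u+18 0.62
drift [0.439  0.3141] [26.2 28.3]
drift [0.4389 0.314 ] [253.5 199.5]
gap 0.02044680111330714 77.95949220657349
held None
exp [[254.4, 308.5], [254.5, 244.9], [254.6, 200.4]]
74.3167
```

View pics/tip3.png

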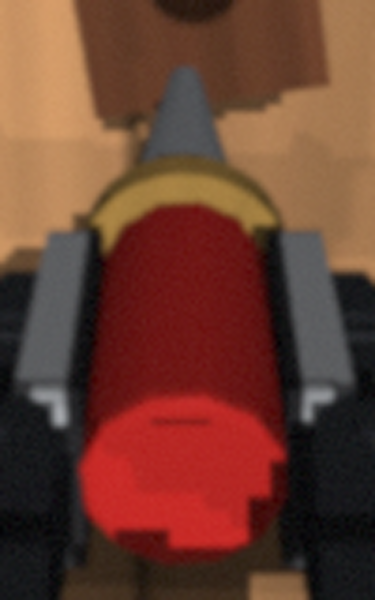

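```bash
sed -i 's/move_ptp(\[\*mid,0.26\],Q); movel/t=read_eef_pos(); movel([t[0],t[1],.36],Q,.2); move_ptp([*mid,0.36],Q); movel([*mid,.26],Q,.15); movel/; s/if f\[2\]>35: print("STOP")/if f[2]>9: print("STOP")/' h.py; python3 - <<'E'
from h import *
if insert(3): release()
t=read_eef_pos(); movel([t[0],t[1],.33],Q,.2)
print(read_time_s())
E
```

```text
off [-0.0004 -0.0001 -0.0005]
0.129 [0.5 0.6 0.8] [-0.001  -0.0001 -0.0014]
0.124 [ 0.2  0.6 -0. ] [-0.0006 -0.0001 -0.0009]
0.119 [-0.2 -1.2  1.4] [-0.0007 -0.0001 -0.001 ]
0.114 [-0.3 -0.2  0.2] [-0.0007 -0.0001 -0.001 ]
0.109 [-0.1 -0.  -0.9] [-0.0007 -0.0001 -0.001 ]
0.104 [-0.3 -0.1  0.2] [-0.0007 -0.0001 -0.001 ]
0.099 [-0.5  0.6  0.6] [-0.0006 -0.0001 -0.001 ]
0.094 [0.2 0.  0. ] [-0.0005 -0.0001 -0.001 ]
0.089 [-0.4  0.1 -0.4] [-0.0005 -0.0001 -0.001 ]
0.084 [-1.1  0.3  0.2] [-0.0005 -0.0001 -0.001 ]
0.079 [-1.1 -0.3 -0.4] [-0.0004 -0.0001 -0.001 ]
0.074 [-0.3 -0.3  0. ] [-0.0003 -0.     -0.0009]
0.069 [-1.   0.1  1. ] [-0.0002  0.     -0.0008]
0.064 [-0.3  0.9 -0. ] [-0.0002  0.0001 -0.0008]
z 0.155 [-1.8 -0.   7.7] [ 0.6141 -0.1477  0.1567]
z 0.153 [-4.9 -0.1 14.6] [ 0.6143 -0.1476  0.1566]
z 0.151 [-7.9 -1.5 22.9] [ 0.6143 -0.1476  0.1565]
z 0.149 [-11.   -1.1  30.7] [ 0.6145 -0.1476  0.1565]
84.95
```

```bash
python3 - <<'E'
from h import *
move_gripper(.06); cr=[]
for k,xy in ((2,(.455,-.352)),(1,(.604,.32))):
    t=read_eef_pos(); move_ptp([*xy,.29],Q)
    p,im=snap("wrist",f"tw{k}"); np.save(f"tw{k}.npy",p["camera_from_world"])
    for N in ("tote1",):
        for f in (tip_of,look_for): print(k,f.__name__,[(np.round(d["at"]).tolist(),round(d["confidence"],2),onz(p,d["at"],0).round(3).tolist()) for d in f("wrist",N)])
    u,v=proj(p,[[*xy,.1]])[0].astype(int); u0,v0=max(0,u-100),max(0,v-130); print("crop0",u0,v0)
    cr.append(cv2.resize(im[v0:v0+240,u0:u0+200],(400,480),interpolation=cv2.INTER_CUBIC))
cv2.imwrite("pics/totes.png",np.hstack(cr)[:,:,::-1]); print(read_time_s())
E
```

```text
2 call [([247.0, 149.0], 0.89, [0.448, -0.356, 0.0])]
2 call [([240.0, 159.0], 0.65, [0.44, -0.369, 0.0])]
crop0 152 36
1 call [([261.0, 128.0], 0.62, [0.614, 0.338, 0.0])]
1 call [([262.0, 137.0], 0.77, [0.614, 0.327, 0.0])]
crop0 152 33
88.9417
```

View pics/totes.png

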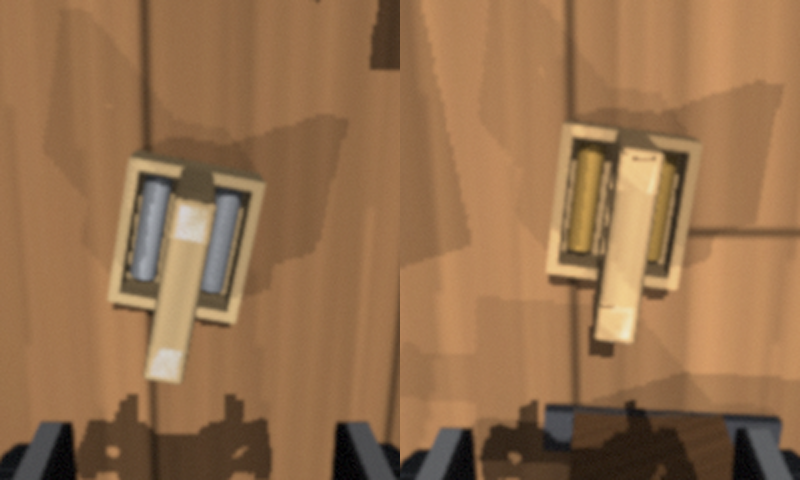

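```bash
cat >> h.py <<'E'
bx=np.array([.998,-.063]); HY=np.pi/2-.063
def toteview(k,c0,ang):
    p=dict(camera_params("wrist")); p["camera_from_world"]=np.load(f"tw{k}.npy")
    return onz(p,c0,.137)[:2]
def hang(k,xy,ty):
    q=quat(np.pi/2+ty); qh=quat(HY); H3=np.array(H[k])
    move_gripper(.06,60); move_ptp([*xy,.20],q); movel([*xy,.130],q,.1); print("at",read_eef_pos().round(4),read_ft_force().round(1))
    move_gripper(0,60); print("gap",read_finger_gap(),read_grasp_force())
    f0=read_ft_force(); movel([*xy,.30],q,.15); pause(.2); print("w",(read_ft_force()-f0).round(1))
    Sx=H3-.228*bx; C=H3-.135*bx
    move_ptp([*Sx,.30],qh); movel([*Sx,.174],qh,.12); pause(.2)
    off=np.r_[Sx,.174]-read_eef_pos(); f0=read_ft_force(); print("off",off.round(4))
    for s in np.linspace(.2,1,5):
        movel(np.r_[Sx+(C-Sx)*s,.174]+off,qh,.08); f=read_ft_force()-f0; print(f.round(1))
        if np.linalg.norm(f)>8: print("STOP"); return False
    for z in (.166,.160,.155,.153,.151,.149):
        movel(np.r_[C,z]+off,qh,.05); f=read_ft_force()-f0; print(z,f.round(1),read_eef_pos().round(4))
        if f[2]>2.6: break
    return True
def let_go():
    t=read_eef_pos(); qh=quat(HY)
    move_gripper(.042); movel([t[0],t[1],.30],qh,.12)
E
python3 - <<'E'
from h import *
c=toteview(1,(266,155.7),0); a=toteview(1,(152+215/2,33+341.5/2),0); b=toteview(1,(152+241/2,33+149.5/2),0)
d=b-a; ty=-np.arctan2(d[0],d[1]); print(c.round(4),((a+b)/2).round(4),np.linalg.norm(d),ty)
p,im=snap("wrist"); old=cv2.imread("pics/tw1.png")[:,:,::-1]; df=np.abs(im[40:220,200:310].astype(int)-old[40:220,200:310]).mean(); print("diff",df)
if df<8: print(hang(1,(a+b)/2,ty))
print(read_time_s())
E
```

```text
[0.6151 0.336 ] [0.6149 0.3342] 0.08333091244105605 -0.1222594760295702
diff 3.548905723905724
at [0.615  0.3346 0.1304] [0.2 0.2 0.8]
gap 0.01703339248111502 62.4676251411438
w [ 0.1  0.3 -4.8]
off [-0.0006  0.     -0.0007]
[ 0.1 -0.4  0.5]
[0.5 0.3 1.5]
[0.6 0.5 0.6]
[ 0.7  0.6 -0.7]
[ 0.1  0.7 -0.3]
0.166 [-0.1  0.2  0.9] [0.4942 0.1401 0.1646]
0.16 [-0.   0.2  0.1] [0.4947 0.1401 0.1589]
0.155 [-1.   0.5  0.9] [0.4949 0.1402 0.154 ]
0.153 [ 0.2  0.3 -0.6] [0.4951 0.1403 0.1523]
0.151 [-1.7 -1.6  6.8] [0.4959 0.1405 0.1517]
True
98.1833
```

```bash
python3 - <<'E'
from h import *
let_go()
move_gripper(.06); move_ptp([.455,-.352,.29],Q); pause(.2)
p,im=snap("wrist","tw2b"); old=cv2.imread("pics/tw2.png")[:,:,::-1]
sl=(slice(100,240),slice(195,300)); df=np.abs(im[sl].astype(int)-old[sl]).mean(); print("diff",df,[np.round(d["at"]).tolist() for d in tip_of("wrist","tote1")])
r=cv2.matchTemplate(im[:, :],np.ascontiguousarray(old[105:235,200:290]),cv2.TM_CCOEFF_NORMED); print(cv2.minMaxLoc(r)[1:4:2])
c=toteview(2,(241.3,181.6),0); a=toteview(2,(152+164.5/2,36+380.5/2),0); b=toteview(2,(152+192.5/2,36+202.5/2),0)
d=b-a; ty=-np.arctan2(d[0],d[1]); print(((a+b)/2).round(4),np.linalg.norm(d),ty)
if df<8: print(hang(3,(a+b)/2,ty))
print(read_time_s())
E
```

```text
diff 5.444467120181406 [[245.0, 150.0]]
(0.9837653636932373, (201, 104))
[ 0.4452 -0.3573] 0.08172924201342949 -0.15666117373244787
at [ 0.4457 -0.3572  0.1303] [ 0.3 -0.3 -0.1]
gap 0.016534492864748715 62.064775228500366
w [-0.4 -0.1 -6.6]
off [-0.0005  0.0003 -0.0007]
[ 0.7  0.4 -0.5]
[0.2 0.2 0.2]
[-0.6 -0.5 -1.8]
[ 0.2  0.5 -0.8]
[-0.4  0.2 -0.6]
0.166 [1.6 0.2 0.3] [ 0.4766 -0.1388  0.1645]
0.16 [ 0.8 -0.9  0.1] [ 0.4772 -0.1388  0.1588]
0.155 [ 0.8  0.6 -0. ] [ 0.4774 -0.1388  0.1539]
0.153 [-0.2 -0.   0.4] [ 0.4776 -0.1389  0.1522]
0.151 [-2.   0.5  9.4] [ 0.4787 -0.139   0.1516]
True
111.3833
```

```bash
python3 - <<'E'
from h import *
let_go(); print(read_finger_gap()); t=read_eef_pos(); movel([t[0],t[1],.40],None,.2); move_ptp([.40,-.35,.35],Q); pause(.5)
for c in ("side","top"):
    p,im=snap(c,"final_"+c)
    n,l,s,ce=cv2.connectedComponentsWithStats(red(im)); print(c,"red",[(ce[i].round(1).tolist(),int(s[i,4])) for i in range(1,n) if s[i,4]>15])
    print(" exp handles mid",proj(p,[[*H[k],.154] for k in H]).round(1).tolist())
    for f in (tip_of,look_for): print(" tote",[(np.round(d["at"]).tolist(),round(d["confidence"],2)) for d in f(c,"tote1")])
    print(" exp origin",proj(p,[[*(np.array(H[k])-.135*bx),z] for k in (1,3) for z in (.021,.15)]).round().tolist())
print(read_time_s())
E
```

```text
0.041673809209354984
side red [([280.2, 112.9], 588), ([241.0, 151.3], 77), ([231.9, 176.9], 94), ([220.8, 206.7], 112)]
 exp handles mid [[221.5, 206.9], [232.4, 176.8], [241.6, 151.3]]
 tote [([283.0, 192.0], 0.85), ([270.0, 251.0], 0.56)]
 tote [([286.0, 175.0], 0.74), ([272.0, 245.0], 0.68)]
 exp origin [[271.0, 249.0], [272.0, 213.0], [283.0, 189.0], [284.0, 156.0]]
top red [([212.9, 156.8], 17), ([257.6, 162.0], 18), ([301.7, 165.5], 25), ([446.3, 203.2], 135), ([424.6, 188.0], 38), ([490.1, 233.4], 470), ([444.0, 225.2], 59)]
 exp handles mid [[213.3, 158.8], [257.4, 162.9], [301.5, 167.0]]
 tote [([214.0, 203.0], 0.83), ([295.0, 215.0], 0.57)]
 tote [([295.0, 210.0], 0.93), ([214.0, 201.0], 0.92)]
 exp origin [[212.0, 208.0], [208.0, 201.0], [295.0, 216.0], [298.0, 209.0]]
115.5167
```

All of it matches: the handles sit at the home height and both totes are where they should hang.

```bash
python3 -c "
from bench import *
print(sign_off())"
```

```text
the job is handed in; nothing more can be done
None
```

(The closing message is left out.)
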